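# Balance a crawler wheel: fit it on the balancer and hold it heavy side down

## Task

A weight is stuck out of sight somewhere inside the tyre of the wheel that stands in the cradle. Fit the wheel fully home onto the square shaft of the balancer stand, turn it there to find its heavy side, and finish while still gripping the wheel at rest on the shaft with the heavy side straight down (as if about to mark the spot). Do not knock the gauge, shock absorber, funnel or wheelie bar about.

Things in the scene. Friction and masses are not known exactly. Their poses are not given: they have to be found in the camera images.
- wheel: Model-car wheel, about 0.24 kg: black tyre 110 mm across, 40 mm wide, white 5-spoke rim. Flat sidewalls, radius 33 to 55 mm, can be pinched across the 40 mm. A 60 g weight is hidden in the tyre at 43 mm radius, at an angle unknown, new each run (never within 0.7 rad of the wheel's -z). Origin: wheel centre. x: axle. It starts upright in the cradle: z up, axle level
- bore (a point): Centre of the wheel's bore, same point and axes as the wheel. The white hub is 30 mm square and 26 mm long, recessed 7 mm inside both sidewalls, with a square through-bore 13.5 mm wide along x; the bore's flats are square to y and z, so at the start two of them are level
- stand: Wheel balancer fixed to the table: steel base, x -75 to 55 mm, 90 mm wide, 12 mm thick; aluminium post 24 mm thick, 44 mm wide, 112 mm tall, its front face at x = -18 mm. Origin: on the table below the shaft's axis, which runs level along the stand's +x at z = 90 mm. A round shoulder, 22 mm diameter, runs from the post to x = 32 mm; beyond it the shaft is square
- home (a point): Point on the shaft's axis where the wheel's centre lies when fully home (hub against the shoulder): 45 mm along x and 90 mm up in the stand's frame, with its axes; the tyre is then 43 mm clear of the post. The 12 mm square shaft runs from 13 mm before this point to 27 mm beyond it in +x, then tapers to 7 mm square at its tip, 37 mm beyond. The wheel goes on from the +x end
- shaft (a joint): Turn of the square shaft about the stand's +x, rad; at 0 two flats are level. Starts within 0.3 of 0. It turns endlessly, slowed by grease and by dry friction of 0.009 N m (hidden weight: up to 0.025 N m). Let go, the fitted wheel rolls towards heavy side down in 1 to 2 s but sticks some 20 degrees short, on the side it came from; it also stays put with the heavy side within 20 degrees of straight up
- cradle: Low fixed tyre cradle: aluminium plate 90 by 130 by 10 mm with two black rods along its x axis at y = -32 and +32 mm, tops 26 mm above the table. Origin: centre of the underside. The wheel stands on the rods with its axle along the cradle's x (within 3 degrees), its centre 73 mm above the table
- gauge: White plastic ride-height gauge, 100 by 30 by 26 mm, lying on the table between the balancer and the cradle; leave alone. Origin: underside centre
- damper: Shock absorber 110 mm long and 20 mm thick, lying along its x axis on the table; leave alone. Origin: near its middle, on the table
- funnel: Brass funnel standing mouth down, 84 mm wide, 95 mm tall; leave alone. Origin: underside centre
- wheelie_bar: Red aluminium wheelie bar, 140 by 60 by 24 mm, lying on the table; leave alone. Origin: near its middle, on the table
Mind the look-alikes: they are no part of the job. Leave any pink look-alike of the wheel alone. Leave any pink look-alike of the stand alone.

How it is judged:
By the outcome, as a careful person would: the job done as asked, in the order asked, and still so for the second after the job is handed in, while the arm keeps its last pose, push and grip.
It also fails if it takes over 72 s, if anything falls off the work surface, if the arm or the gripper's body presses on something with over 40 N, if the wrist force passes 120 N, or if a joint passes its speed limit or range.

## Robot

A 6-joint arm with a two-finger parallel gripper is mounted at the origin on the work surface. World frame = base frame: x ahead of the robot, y to its left, z up, the work surface at z = 0. Lengths are in mm, angles in rad, forces in N, time in s.
With the tool pointing down it reaches from about 275 to 1000 mm from the base axis. Payload 8.4 kg.
Tool frame: the origin (TCP) lies midway between the tips of the shut fingers; the grasp point (between the pads) lies 19 mm behind it; z points along the fingers, y is the line along which they close (so a half turn about z gives the same grasp; the last joint's range is limited). The gripper opens to 85 mm and grips with 20 to 120 N. Pads are 22 mm wide; open, the fingers measure 114 mm over their backs; the gripper's body (76 mm by 85 mm) begins 54 mm behind the grasp point. The pads swing forward as they close: fully open they stand 13 mm farther back than shut.
Start: joints at [1.186, 0.353, 1.633, -0, 1.155, -0.002], TCP at [233.448, 579.767, 207.781] pointing down, gripper open.
Joint ranges: [-2.63, 2.63], [-0.92, 2.1], [0.06, 2.66], [-1.3, 4.44], [0, 2.69], [-3.02, 3.02]. Speed limits (rad/s): [2.22, 2.22, 2.79, 3.14, 3.14, 3.14].

## Interface

Orientations are given as [roll, pitch, yaw] about the fixed x, y, z axes, in that order (R = Rz(yaw) Ry(pitch) Rx(roll)).
In Python, from rig import monitor, imaging, r gives the robot as it stands.
- The arm moves only by the tool drive_tool, never from a script. Its argument "plan" is a list of rows, each an object of numbers: "x", "y", "z": the shift along the tool's x, y, z in units of 50 mm (1.0 is 50 mm); "ax", "ay", "az": the turn, a rotation vector about the tool's x, y, z in units of 6 degrees (1.0 is 6 degrees); "hand": the finger opening in mm, from 0 to 85.4. In form: [{"x": .., "y": .., "z": .., "ax": .., "ay": .., "az": .., "hand": ..}, ...]. A call has 1 to 8 rows; each row is the pose to reach, as a shift and turn from the pose commanded when the call began, along the tool's axes at that moment; what a row does not reach only later rows make up. A row lasts 1/10 s, in which the tool goes at most 50 mm and 8.59 degrees, less where a joint would pass 70% of its speed; a pose out of reach is approached as far as the arm can. A call with a gripper value outside its range is refused whole. The fingers move at their own pace and stop on an object; "grip_force" is the grip in N (left out, the last holds). Time passes only in rows, so rows that repeat a pose let the fingers close. It gives the time, the measured TCP pose, the force, the opening and the grip force at its end, in the units of the state.
- monitor.sense(): the state, without advancing time (a new reading comes with each control period).
- imaging.grab_frame(name): name is "scene" or "side" or "wrist"; returns the picture (384x512x3 uint8, red, green, blue); there is no depth.
- imaging.camera_info(name): a dict with "mtx" (3x3 intrinsics, pixels), "R" (3x3) and "t" (3): a world point X has camera coordinates R X + t. Camera axes: x right, y down, z forward; pixel columns grow to the right and rows downward; lengths in mm; the calibration is good to about 2 mm. A picture is of the moment at which its call begins: read the wrist's pose just before it. camera_info takes no time and is no camera call; for the wrist camera it gives the pose at the moment of the call.
- r.sign_off(): hands the job in; it is judged then, once.
The state is a dict: "clock": time; "qpos": joint angles; "qvel": joint speeds; "joint_efforts": joint torques, N m; "eef_pos": TCP position; "tcp_rot": TCP orientation; "contact_force": force on the tool from outside, world axes, zero at the start; "wrist_torque": the same for the moment, N m; "opening": opening from 0.0 (shut) to 1.0 (fully open); "grasp_force": force on a finger pad.
Only numpy, scipy, OpenCV 4.12 (cv2) and the standard library are available. Lean on these libraries where they do the work, as an engineer would, in place of code of your own. Each camera call takes 0.05 s, during which the arm holds its last target. There are 200 camera calls.

## Working session

There is one attempt and no reset: what is moved stays moved. The work goes in short steps, Python scripts to look and compute and a tool call to move; the robot and the scene stay as the last step left them, time stands still between calls to the robot, and variables do not carry over. Pictures are saved under pics/ and viewed, at most 10 in all, crops included, and the job is handed in when it is done.

Besides the shell and the picture viewer there is one more tool, called after "Call:" as name(argument=value, ...), one argument or row to a line, values as JSON. drive_tool: Moves the arm, as the interface text tells. Its arguments: {"type":"object","properties":{"plan":{"type":"array","items":{"type":"object","properties":{"x":{"type":"number"},"y":{"type":"number"},"z":{"type":"number"},"ax":{"type":"number"},"ay":{"type":"number"},"az":{"type":"number"},"hand":{"type":"number"}}}},"grip_force":{"type":"number"}},"required":["plan"]}

```bash
ls; mkdir -p pics; python3 - <<'E'
from rig import monitor, imaging, r
import cv2,numpy as np
a=imaging.grab_frame("scene");b=imaging.grab_frame("side")
for n,i in(("scene",a),("side",b)): cv2.imwrite(f"pics/{n}0.png",cv2.resize(i[:,:,::-1],(800,600),interpolation=cv2.INTER_CUBIC)); np.save(f"pics/{n}0.npy",i)
for n in("scene","side","wrist"):
  c=imaging.camera_info(n);R=np.array(c["R"]);print(n,np.round(c["mtx"],1).tolist(),"C",np.round(-R.T@c["t"]),"fwd",R[2].round(2))
s=monitor.sense();print(s)
E
```

```text
pics
scene [[448.2, 0.0, 258.5], [0.0, 448.2, 194.3], [0.0, 0.0, 1.0]] C [1055.   54.  967.] fwd [-0.51 -0.06 -0.86]
side [[411.6, 0.0, 246.6], [0.0, 411.6, 193.9], [0.0, 0.0, 1.0]] C [ 349. -743.  616.] fwd [ 0.17  0.8  -0.58]
wrist [[264.9, 0.0, 253.4], [0.0, 264.9, 191.2], [0.0, 0.0, 1.0]] C [165. 607. 372.] fwd [ 0.27 -0.11 -0.96]
{'clock': 0.1, 'qpos': array([ 1.18561579e+00,  3.53591267e-01,  1.63406470e+00,  4.21382295e-06,
        1.15519065e+00, -2.38209337e-03]), 'qvel': array([ 0.00084233, -0.00136397, -0.00067589,  0.00161377, -0.00021661,
       -0.00148498]), 'joint_efforts': array([-1.39259711e-03, -6.06354904e+01, -3.42816639e+01,  3.94667850e-06,
        3.95844720e-03,  2.87200578e-05]), 'eef_pos': array([233.26508158, 579.34516235, 207.12692691]), 'tcp_rot': array([-3.1403387e+00, -6.8400176e-06,  2.7587925e+00]), 'contact_force': array([-0.10355721,  0.18405222,  0.51433715]), 'wrist_torque': array([-0.0202191 ,  0.00288235,  0.01383072]), 'grasp_force': 0.0, 'opening': 0.9961620436523148}
```

View pics/scene0.png

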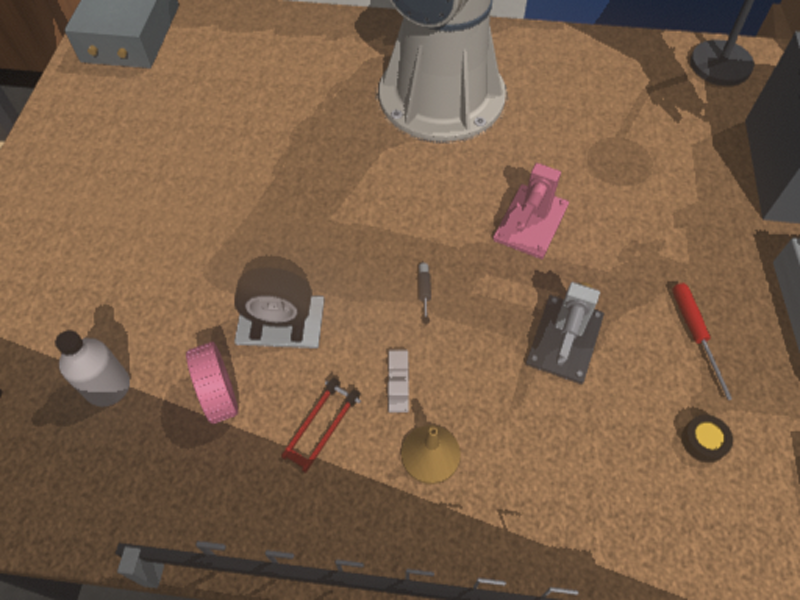

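View pics/side0.png

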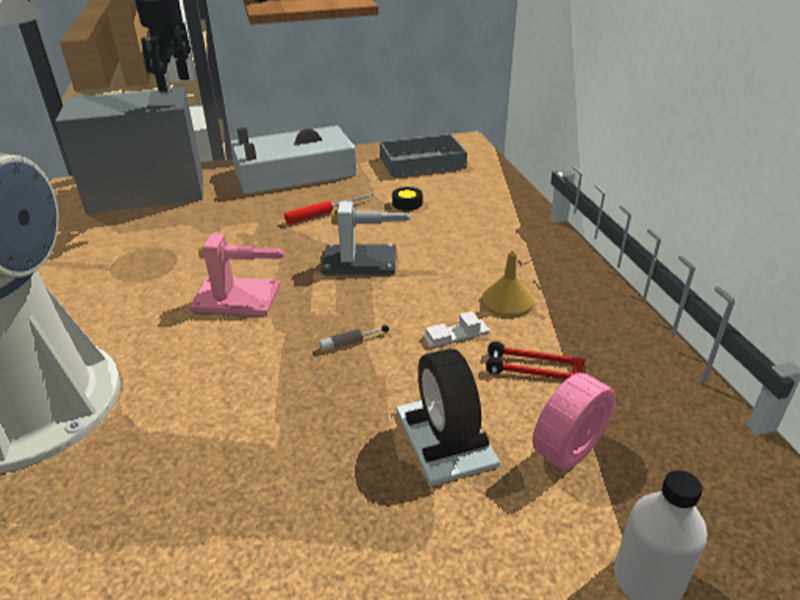

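The black wheel stands in the cradle at (272,290) in the scene view. The pink look-alike wheel is at (212,383), and the yellow and black puck at (708,438) is far too small. The grey stand is at (568,330) and its pink look-alike at (535,205). The black wheel and the grey stand fit the description; I'll check both in one enlarged crop and get rough positions.

```bash
cat > h.py <<'E'
import numpy as np, cv2
from rig import monitor, imaging, r
from scipy.spatial.transform import Rotation as Ro
def ray(c,uv):
    R=np.array(c["R"]);t=np.array(c["t"]);d=R.T@np.linalg.inv(c["mtx"])@np.array([uv[0],uv[1],1.]);return -R.T@t,d/np.linalg.norm(d)
def onz(c,uv,z):
    o,d=ray(c,uv);return o+d*(z-o[2])/d[2]
def tri(c1,p1,c2,p2):
    o1,d1=ray(c1,p1);o2,d2=ray(c2,p2);A=np.c_[d1,-d2];s=np.linalg.lstsq(A,o2-o1,rcond=None)[0]
    a,b=o1+s[0]*d1,o2+s[1]*d2;return (a+b)/2,np.linalg.norm(a-b)
def proj(c,X):
    p=np.array(c["mtx"])@(np.array(c["R"])@np.array(X)+np.array(c["t"]));return p[:2]/p[2]
def st():
    s=monitor.sense();return s,np.array(s["eef_pos"]),Ro.from_euler("xyz",s["tcp_rot"]).as_matrix()
def delta(P,Rt):  # move from current tcp to P,Rt in drive units
    s,p,R=st();d=R.T@(np.array(P)-p)/50;w=Ro.from_matrix(R.T@Rt).as_rotvec()*180/np.pi/6
    return d.round(3),w.round(3)
E
python3 - <<'E'
from h import *
a=np.load("pics/scene0.npy");b=np.load("pics/side0.npy")
def crop(i,x,y,w,h,W=400,H=300):return cv2.resize(i[y:y+h,x:x+w],(W,H),interpolation=cv2.INTER_CUBIC)
# wheel crops 80x60 (x5), stand 80x60
top=np.hstack([crop(a,138,160,80,60),crop(a,322,178,80,60)])
bot=np.hstack([crop(b,244,215,104,78),crop(b,196,118,80,60)])
cv2.imwrite("pics/crop1.png",np.vstack([top,bot])[:,:,::-1])
cs=imaging.camera_info("scene");cd=imaging.camera_info("side")
s=.64
print("rim front",onz(cs,(272*s,308*s),73)); print("tip",onz(cs,(565*s,360*s),90), tri(cs,(565*s,360*s),cd,(409*s,217*s)))
E
```

```text
rim front [ 558.53750568 -203.91048393   73.        ]
tip [601.0886052  223.43408972  90.        ] (array([604.27912157, 221.66617309,  90.06366618]), np.float64(6.346704179642746))
```

View pics/crop1.png

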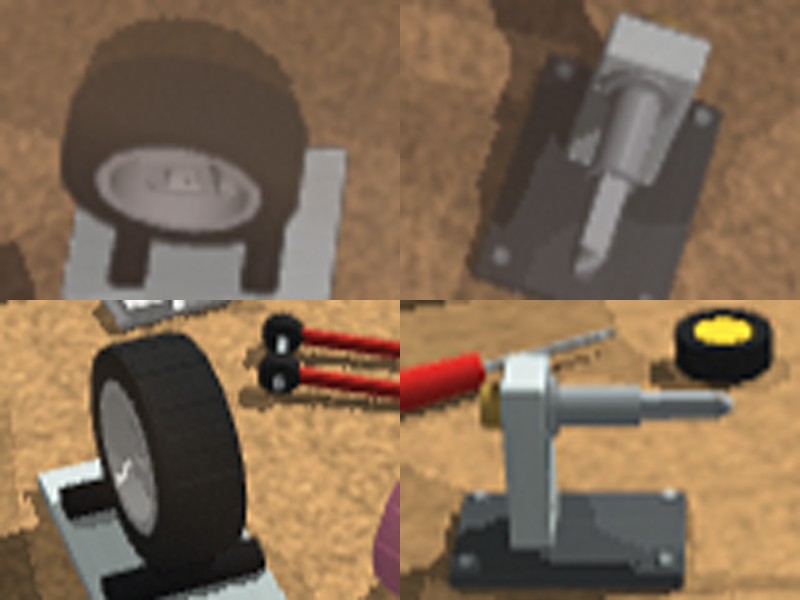

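The crop confirms both: a black tyre with white rim on the two rods, rim centre at scene px (173.8,198), and the grey stand with shaft tip at (359,230) and shoulder end at (366,213). Next I'll work out poses from these and a move to look down over the wheel.

```bash
python3 - <<'E'
from h import *
cs=imaging.camera_info("scene");cd=imaging.camera_info("side")
T=tri(cs,(359,230.4),cd,(262,139));S=tri(cs,(366.4,213),cd,(244.6,138.6));print("tip",T,"sh",S,np.linalg.norm(T[0]-S[0]))
A,B,C=[onz(cs,p,12) for p in((352,189.4),(386,198.6),(336.4,232.4))]
print(A,B,C,"90?",np.linalg.norm(A-B),"130?",np.linalg.norm(A-C),"yaw",np.arctan2(*(C-A)[1::-1]),np.arctan2(*(A-B)[1::-1])+np.pi/2)
for p in((207,190),(203.5,222),(151,221)):print("cradle",onz(cs,p,10))
print("rim",onz(cs,(173.8,198),73))
E
```

```text
tip (array([604.57765499, 216.43614364,  91.60089319]), np.float64(3.9836341301301306)) sh (array([559.77036322, 232.31020473,  91.43502817]), np.float64(4.5248195500393855)) 47.5363726209404
[449.34250252 214.27591794  12.        ] [465.94093544 297.81978235  12.        ] [573.18130746 179.54579861  12.        ] 90? 85.17678824362723 130? 128.6166038973501 yaw -0.27342239438293037 -0.19612529287258673
cradle [ 493.44768413 -144.88071004   10.        ]
cradle [ 582.85518923 -137.13889908   10.        ]
cradle [ 595.38063285 -262.68274996   10.        ]
rim [ 560.92563887 -204.04286549   73.        ]
```

Call:
drive_tool(
  plan=[
    {"x":-9.0,"y":-5.2,"z":0.1,"az":13.9,"hand":85},
    {"x":-9.0,"y":-5.2,"z":0.1,"az":13.9,"hand":85},
    {"x":-9.0,"y":-5.2,"z":0.1,"az":13.9,"hand":85},
    {"x":-9.0,"y":-5.2,"z":0.1,"az":13.9,"hand":85},
    {"x":-9.0,"y":-5.2,"z":0.1,"az":13.9,"hand":85},
    {"x":-9.0,"y":-5.2,"z":0.1,"az":13.9,"hand":85},
    {"x":-9.0,"y":-5.2,"z":0.1,"az":13.9,"hand":85},
    {"x":-9.0,"y":-5.2,"z":0.1,"az":13.9,"hand":85},
  ],
)

```text
invalid input
```

Call:
drive_tool(
  plan=[
    {"x":-0.8,"y":-0.5,"z":0,"ax":0,"ay":0,"az":1.2,"hand":85},
    {"x":-1.6,"y":-1.0,"z":0,"ax":0,"ay":0,"az":2.4,"hand":85},
    {"x":-2.4,"y":-1.4,"z":0,"ax":0,"ay":0,"az":3.6,"hand":85},
    {"x":-3.2,"y":-1.9,"z":0,"ax":0,"ay":0,"az":4.8,"hand":85},
    {"x":-4.0,"y":-2.3,"z":0,"ax":0,"ay":0,"az":6.0,"hand":85},
    {"x":-4.8,"y":-2.8,"z":0,"ax":0,"ay":0,"az":7.2,"hand":85},
    {"x":-5.6,"y":-3.2,"z":0,"ax":0,"ay":0,"az":8.4,"hand":85},
    {"x":-6.4,"y":-3.7,"z":0,"ax":0,"ay":0,"az":9.6,"hand":85},
  ],
  grip_force=40,
)

```text
clock: 0.9
eef_pos: [462.1, 287.2, 207.7]
tcp_rot: [3.142, -0.0, 1.748]
contact_force: [0.0, 0.8, 0.5]
opening: 0.996
grasp_force: 0.0
```

Call:
drive_tool(
  plan=[
    {"x":-2.6,"y":1.4,"z":0.1,"ax":0,"ay":0,"az":4.3,"hand":85},
    {"x":-2.6,"y":1.4,"z":0.1,"ax":0,"ay":0,"az":4.3,"hand":85},
    {"x":-2.6,"y":1.4,"z":0.1,"ax":0,"ay":0,"az":4.3,"hand":85},
    {"x":-2.6,"y":1.4,"z":0.1,"ax":0,"ay":0,"az":4.3,"hand":85},
    {"x":-2.6,"y":1.4,"z":0.1,"ax":0,"ay":0,"az":4.3,"hand":85},
  ],
)

```text
clock: 1.4
eef_pos: [553.7, 172.5, 202.2]
tcp_rot: [-3.14, 0.0, 1.302]
contact_force: [-0.8, 1.0, 0.2]
opening: 0.99
grasp_force: 0.0
```

```bash
python3 - <<'E'
from h import *
c=imaging.camera_info("wrist");a=imaging.grab_frame("wrist");np.save("pics/w1.npy",a)
import pickle;pickle.dump(c,open("pics/w1.pkl","wb"))
cv2.imwrite("pics/w1.png",cv2.resize(a[:,:,::-1],(800,600),interpolation=cv2.INTER_CUBIC))
print(st()[1:], proj(c,(572,229,90)))
E
```

```text
(array([553.13199238, 173.4628853 , 202.33941213]), array([[ 2.64162326e-01,  9.64477483e-01, -1.20415183e-03],
       [ 9.64478210e-01, -2.64162396e-01,  1.03743911e-04],
       [-2.18032966e-04, -1.18878343e-03, -9.99999270e-01]])) [256.41153011 125.63355441]
```

View pics/w1.png

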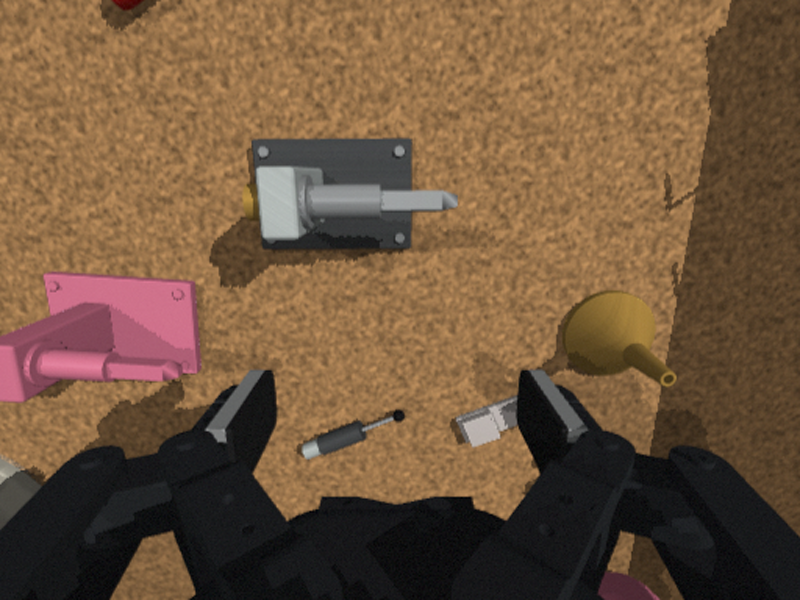

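The stand's shaft shows clearly: shoulder end at (381,201), tip at (457,201), base corners at (252,139), (412,138) and (412,248). Now for sub-pixel edges.

```bash
python3 - <<'E'
from h import *
import pickle
a=np.load("pics/w1.npy");c=pickle.load(open("pics/w1.pkl","rb"))
hsv=cv2.cvtColor(a,cv2.COLOR_RGB2HSV);m=((hsv[...,1]<60)&(hsv[...,2]>85)).astype(np.uint8)
mid=[]
for x in list(range(204,296,4)):
    col=np.where(m[115:145,x])[0]+115
    if len(col):print(x,col.min(),col.max(),a[col.min():col.max()+1,x].mean(1).astype(int).tolist() if x>246 else '')
d=((hsv[...,1]<90)&(hsv[...,2]<85)).astype(np.uint8);d[:,:158]=0;d[:80]=0;d[170:]=0;d[:,275:]=0
k=cv2.findContours(d,0,2)[0];k=max(k,key=cv2.contourArea);print(cv2.boundingRect(k))
for q in((412,138),(412,248),(252,139)):print(onz(c,np.array(q)*.64,12))
for q in((318,200.5),(381,201),(457,201)):print(onz(c,np.array(q)*.64,90))
E
```

```text
204 115 136 
208 118 136 
212 118 136 
216 118 136 
220 118 136 
224 118 136 
228 117 136 
232 118 136 
236 118 136 
240 118 136 
244 122 134 
248 121 134 [91, 134, 162, 161, 162, 162, 161, 161, 160, 161, 160, 162, 154, 116]
252 121 134 [90, 134, 161, 161, 163, 161, 161, 162, 162, 161, 162, 161, 154, 116]
256 121 134 [89, 133, 160, 163, 161, 160, 161, 161, 161, 161, 161, 160, 151, 114]
260 121 134 [88, 132, 162, 160, 161, 161, 161, 160, 161, 160, 160, 160, 153, 113]
264 122 134 [143, 162, 161, 161, 159, 162, 160, 161, 162, 160, 161, 147, 92]
268 122 134 [149, 159, 160, 159, 160, 162, 158, 160, 161, 161, 161, 143, 93]
272 122 134 [154, 159, 159, 158, 161, 160, 160, 160, 161, 160, 160, 143, 93]
276 122 134 [153, 160, 162, 161, 160, 158, 160, 159, 160, 160, 161, 144, 96]
280 122 134 [150, 158, 160, 159, 160, 161, 160, 159, 160, 160, 160, 143, 100]
284 122 131 [137, 160, 152, 144, 133, 124, 115, 105, 97, 87]
288 124 132 [133, 143, 155, 160, 151, 143, 134, 126, 105]
292 125 131 [99, 108, 118, 129, 140, 152, 149]
(161, 89, 102, 32)
[592.41591633 266.46225127  12.        ]
[569.7442286  180.45096875  12.        ]
[468.27847519 299.90945996  12.        ]
[519.24713423 240.77066761  90.        ]
[558.8425778  229.53069321  90.        ]
[606.71089794 216.34172234  90.        ]
```

Call:
drive_tool(
  plan=[
    {"x":-6.4,"y":1.6,"z":0,"ax":0,"ay":0,"az":-3.4,"hand":85},
    {"x":-6.4,"y":1.6,"z":0,"ax":0,"ay":0,"az":-3.4,"hand":85},
    {"x":-6.4,"y":1.6,"z":0,"ax":0,"ay":0,"az":-3.4,"hand":85},
    {"x":-6.4,"y":1.6,"z":0,"ax":0,"ay":0,"az":-3.4,"hand":85},
    {"x":-6.4,"y":1.6,"z":0,"ax":0,"ay":0,"az":-3.4,"hand":85},
    {"x":-6.4,"y":1.6,"z":0,"ax":0,"ay":0,"az":-3.4,"hand":85},
    {"x":-6.4,"y":1.6,"z":0,"ax":0,"ay":0,"az":-3.4,"hand":85},
    {"x":-6.4,"y":1.6,"z":0,"ax":0,"ay":0,"az":-3.4,"hand":85},
  ],
)

```text
clock: 2.25
eef_pos: [545.9, -158.5, 202.9]
tcp_rot: [3.141, 0.001, 1.659]
contact_force: [0.4, 0.8, 0.6]
opening: 0.993
grasp_force: 0.0
```

```bash
python3 - <<'E'
from h import *
y=1.66
Rt=Ro.from_euler("xyz",[np.pi,0,y]).as_matrix();print(delta((546,-264,202),Rt),st()[1])
E
```

```text
(array([-2.101, -0.184,  0.02 ]), array([ 0.001,  0.01 , -0.012])) [ 545.94070793 -158.54542909  202.87831945]
```

Call:
drive_tool(
  plan=[
    {"x":-2.1,"y":-0.2,"z":0,"ax":0,"ay":0,"az":0,"hand":85},
    {"x":-2.1,"y":-0.2,"z":0,"ax":0,"ay":0,"az":0,"hand":85},
    {"x":-2.1,"y":-0.2,"z":0,"ax":0,"ay":0,"az":0,"hand":85},
    {"x":-2.1,"y":-0.2,"z":0,"ax":0,"ay":0,"az":0,"hand":85},
  ],
)

```text
clock: 2.65
eef_pos: [545.5, -260.9, 202.5]
tcp_rot: [-3.141, -0.001, 1.66]
contact_force: [-0.4, 1.0, -0.2]
opening: 0.996
grasp_force: 0.0
```

```bash
python3 - <<'E'
from h import *
c=imaging.camera_info("wrist");a=imaging.grab_frame("wrist");np.save("pics/w2.npy",a)
import pickle;pickle.dump(c,open("pics/w2.pkl","wb"))
cv2.imwrite("pics/w2.png",cv2.resize(a[:,:,::-1],(800,600),interpolation=cv2.INTER_CUBIC))
print(st()[1], proj(c,(541,-204,128)))
E
```

```text
[ 545.50544599 -259.96114196  202.49854941] [254.41251947 130.67375071]
```

View pics/w2.png

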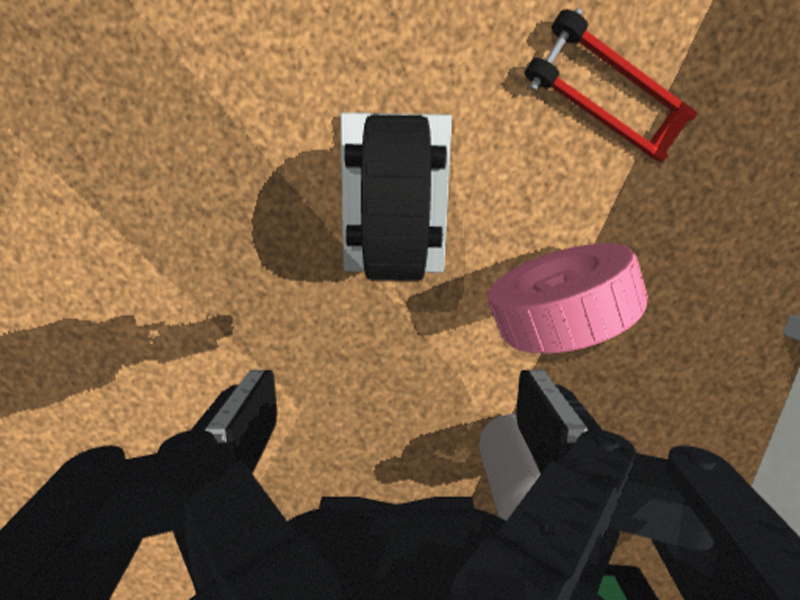

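The tyre is seen from above, from (363,115) to (431,280), with the rods poking out at (355,155), (438,155), (355,236) and (435,236). The pink wheel is well to the right, at (568,298). Now its centre and yaw.

```bash
python3 - <<'E'
from h import *
import pickle
a=np.load("pics/w2.npy");c=pickle.load(open("pics/w2.pkl","rb"))
v=a.max(2);m=(v<62).astype(np.uint8);m[:60]=0;m[190:]=0;m[:,:210]=0;m[:,300:]=0
L=[];Rr=[]
for y in range(74,180,6):
    x=np.where(m[y])[0]
    if len(x):print(y,x.min(),x.max(),end=' | ')
E2=cv2.morphologyEx(m,cv2.MORPH_OPEN,np.ones((25,25)))
k=max(cv2.findContours(E2,0,2)[0],key=cv2.contourArea);print(cv2.boundingRect(k))
# widest rows near the top line (z=128): left/right edges there; fit edges away from rods
rows=[y for y in range(108,142)]
xl=[np.where(m[y])[0].min() for y in rows];xr=[np.where(m[y])[0].max()+1 for y in rows]
pl=np.polyfit(rows,xl,1);pr=np.polyfit(rows,xr,1);print(pl,pr)
P=lambda p,y:(np.polyval(p,y),y)
for y in(110,125,140):
    A,B=onz(c,P(pl,y),128),onz(c,P(pr,y),128);print(y,(A+B)/2,"width",np.linalg.norm(A-B))
A=onz(c,P(pl,110),128);B=onz(c,P(pl,140),128);print("edge dir",np.arctan2((A-B)[1],(A-B)[0])-np.pi/2)
A=onz(c,P(pr,110),128);B=onz(c,P(pr,140),128);print("edge dir",np.arctan2((A-B)[1],(A-B)[0])-np.pi/2)
col=[x for x in range(240,270)];ys=np.where(m[:,254])[0];print("v",ys.min(),ys.max()+1)
o,d1=ray(c,(254.,ys.min()-.5));_,d2=ray(c,(254.,ys.max()+.5));d=d1+d2;print("centre",o+d*(73-o[2])/d[2])
# rods as check of the cradle, z~20
E
```

```text
74 237 269 | 80 234 273 | 86 233 274 | 92 221 274 | 98 221 284 | 104 221 284 | 110 231 274 | 116 231 274 | 122 231 274 | 128 231 274 | 134 231 274 | 140 231 273 | 146 222 282 | 152 222 282 | 158 232 273 | 164 232 272 | 170 233 271 | 176 234 270 | (231, 74, 44, 105)
[-1.07662197e-15  2.31000000e+02] [-2.68907563e-02  2.78289076e+02]
110 [ 538.35319358 -186.68548881  128.        ] width 38.363211462917356
125 [ 539.29284    -199.25938943  128.        ] width 38.61588164584974
140 [ 540.26271175 -212.23775176  128.        ] width 38.8766796000386
edge dir 0.06457541934434996
edge dir 0.08461065632799936
v 74 180
centre [ 540.89071803 -205.80345825   73.        ]
```

```bash
python3 - <<'E'
from h import *
imaging.grab_frame("wrist")
s,p,R=st();print(p,s["qvel"].round(4),s["tcp_rot"])
y=np.pi/2+.075
Rt=Ro.from_euler("xyz",[np.pi,0,y]).as_matrix();print(delta((539.8,-205.8,90),Rt))
c=imaging.camera_info("wrist");print(-np.array(c["R"]).T@c["t"])
c=__import__("pickle").load(open("pics/w2.pkl","rb"));print(-np.array(c["R"]).T@c["t"])
E
```

```text
[ 545.53340443 -259.559131    202.57994165] [ 0.0089 -0.0035  0.0053 -0.0038 -0.0015 -0.0018] [-3.14110531e+00 -1.10449639e-03  1.66089959e+00]
(array([ 1.079, -0.016,  2.253]), array([-0.005, -0.011,  0.144]))
[ 538.69018719 -186.64595923  367.80242358]
[ 538.77898654 -187.95990158  367.73377084]
```

Call:
drive_tool(
  plan=[
    {"x":1.08,"y":0,"z":0,"ax":0,"ay":0,"az":0.14,"hand":85},
    {"x":1.08,"y":0,"z":0,"ax":0,"ay":0,"az":0.14,"hand":85},
    {"x":1.08,"y":0,"z":0.8,"ax":0,"ay":0,"az":0.14,"hand":85},
    {"x":1.08,"y":0,"z":1.6,"ax":0,"ay":0,"az":0.14,"hand":85},
    {"x":1.08,"y":0,"z":2.25,"ax":0,"ay":0,"az":0.14,"hand":85},
    {"x":1.08,"y":0,"z":2.25,"ax":0,"ay":0,"az":0.14,"hand":80},
    {"x":1.08,"y":0,"z":2.25,"ax":0,"ay":0,"az":0.14,"hand":60},
    {"x":1.08,"y":0,"z":2.25,"ax":0,"ay":0,"az":0.14,"hand":52},
  ],
)

```text
clock: 3.55
eef_pos: [542.2, -207.8, 92.3]
tcp_rot: [3.139, 0.001, 1.646]
contact_force: [-0.2, -0.6, 0.1]
opening: 0.62
grasp_force: 0.0
```

```bash
python3 - <<'E'
from h import *
c=imaging.camera_info("wrist");a=imaging.grab_frame("wrist")
s,p,R=st();print(p,s["tcp_rot"],s["contact_force"],s["opening"])
Rt=Ro.from_euler("xyz",[np.pi,0,np.pi/2+.075]).as_matrix();print(delta((539.8,-205.8,90),Rt))
cv2.imwrite("pics/w3.png",cv2.resize(a[:,:,::-1],(800,600),interpolation=cv2.INTER_CUBIC))
E
```

```text
[ 542.22304836 -208.05714346   92.40381226] [3.13866181e+00 1.35797770e-03 1.64526026e+00] [-0.10850308  0.45859072  0.05436691] 0.608172352801234
(array([ 0.049, -0.045,  0.048]), array([ 0.028,  0.013, -0.005]))
```

View pics/w3.png

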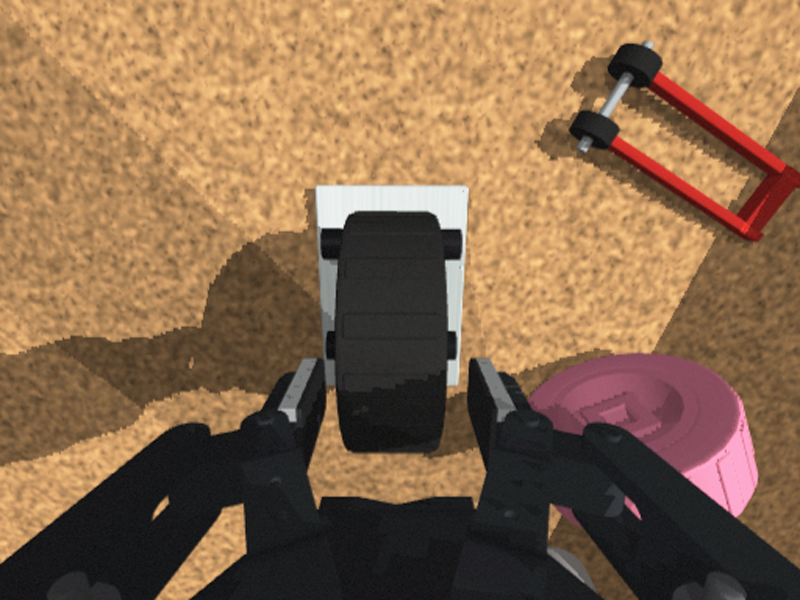

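The pads straddle the tyre, which is about 6 px left of the midpoint, so I'll trim 2 mm and close.

Call:
drive_tool(
  plan=[
    {"x":0.05,"y":-0.05,"z":0.05,"ax":0,"ay":0,"az":0,"hand":52},
    {"x":0.05,"y":-0.05,"z":0.05,"ax":0,"ay":0,"az":0,"hand":52},
    {"x":0.05,"y":-0.05,"z":0.05,"ax":0,"ay":0,"az":0,"hand":44},
    {"x":0.05,"y":-0.05,"z":0.05,"ax":0,"ay":0,"az":0,"hand":36},
    {"x":0.05,"y":-0.05,"z":0.05,"ax":0,"ay":0,"az":0,"hand":30},
    {"x":0.05,"y":-0.05,"z":0.05,"ax":0,"ay":0,"az":0,"hand":30},
    {"x":0.05,"y":-0.05,"z":0.05,"ax":0,"ay":0,"az":0,"hand":30},
  ],
  grip_force=60,
)

```text
clock: 4.3
eef_pos: [538.5, -205.8, 88.5]
tcp_rot: [3.141, 0.0, 1.644]
contact_force: [0.0, 1.2, 6.0]
opening: 0.455
grasp_force: 59.7
```

Call:
drive_tool(
  plan=[
    {"x":0,"y":0,"z":-0.5,"ax":0,"ay":0,"az":0,"hand":30},
    {"x":0,"y":0,"z":-1.2,"ax":0,"ay":0,"az":0,"hand":30},
    {"x":0,"y":0,"z":-2.0,"ax":0,"ay":0,"az":0,"hand":30},
    {"x":0.5,"y":0.2,"z":-2.7,"ax":0,"ay":0,"az":0.4,"hand":30},
    {"x":1.3,"y":0.5,"z":-2.7,"ax":0,"ay":0,"az":0.9,"hand":30},
    {"x":2.2,"y":0.8,"z":-2.7,"ax":0,"ay":0,"az":1.4,"hand":30},
    {"x":3.1,"y":1.1,"z":-2.7,"ax":0,"ay":0,"az":1.9,"hand":30},
    {"x":4.0,"y":1.4,"z":-2.7,"ax":0,"ay":0,"az":2.4,"hand":30},
  ],
)

```text
clock: 5.1
eef_pos: [593.0, 0.6, 222.7]
tcp_rot: [-3.141, 0.0, 1.391]
contact_force: [-0.4, -0.4, -2.6]
opening: 0.454
grasp_force: 61.8
```

```bash
python3 - <<'E'
from h import *
s,p,R=st();print(p,s["opening"],s["contact_force"])
Rt=Ro.from_euler("xyz",[np.pi,0,np.pi/2-.264]).as_matrix();print(delta((643.8,206.7,225),Rt))
cs=imaging.camera_info("scene");print("funnel",onz(cs,(430*.64,462*.64),0))
E
```

```text
[593.01953214   0.62420395 222.67296645] 0.4537992707626804 [-0.40875744 -0.35146158 -2.60288915]
(array([ 4.237,  0.26 , -0.047]), array([-0.003,  0.001,  0.799]))
funnel [738.96534109  51.823779     0.        ]
```

Call:
drive_tool(
  plan=[
    {"x":0.8,"y":0.05,"z":0,"ax":0,"ay":0,"az":0.2,"hand":30},
    {"x":1.7,"y":0.1,"z":0,"ax":0,"ay":0,"az":0.4,"hand":30},
    {"x":2.6,"y":0.16,"z":0,"ax":0,"ay":0,"az":0.6,"hand":30},
    {"x":3.5,"y":0.22,"z":0,"ax":0,"ay":0,"az":0.8,"hand":30},
    {"x":4.24,"y":0.26,"z":0,"ax":0,"ay":0,"az":0.8,"hand":30},
    {"x":4.24,"y":0.26,"z":0.8,"ax":0,"ay":0,"az":0.8,"hand":30},
    {"x":4.24,"y":0.26,"z":1.6,"ax":0,"ay":0,"az":0.8,"hand":30},
    {"x":4.24,"y":0.26,"z":2.3,"ax":0,"ay":0,"az":0.8,"hand":30},
  ],
)

```text
clock: 5.9
eef_pos: [642.4, 205.6, 105.5]
tcp_rot: [-3.14, 0.001, 1.31]
contact_force: [0.4, 0.5, -2.8]
opening: 0.451
grasp_force: 61.8
```

```bash
python3 - <<'E'
from h import *
a=imaging.grab_frame("scene");b=imaging.grab_frame("side");s,p,R=st();c=imaging.camera_info("wrist");w=imaging.grab_frame("wrist")
np.savez("pics/f4.npz",a=a,b=b,w=w)
print(p,s["tcp_rot"],s["opening"],s["contact_force"],s["wrist_torque"])
Rt=Ro.from_euler("xyz",[np.pi,0,np.pi/2-.264]).as_matrix();print(delta((643.8,206.7,105.5),Rt))
def crop(i,x,y,w,h,W=400,H=300):return cv2.resize(i[y:y+h,x:x+w],(W,H),interpolation=cv2.INTER_CUBIC)
cs=imaging.camera_info("scene");cd=imaging.camera_info("side")
u=proj(cs,(620,212,90)).astype(int);v=proj(cd,(620,212,90)).astype(int);print(u,v)
im=np.vstack([np.hstack([crop(a,u[0]-53,u[1]-40,107,80),crop(b,v[0]-53,v[1]-40,107,80)]),np.hstack([crop(w,0,0,512,384),crop(w,150,60,213,160)])])
cv2.imwrite("pics/c4.png",im[:,:,::-1])
E
```

```text
[639.14964433 204.12230129 102.04156773] [-3.13296833  0.00552027  1.3096483 ] 0.45445892297409035 [-1.48889203  0.09250067 -2.89014258] [ 0.00363238 -0.01632795  0.0544712 ]
(array([ 0.053,  0.038, -0.003]), array([-0.047,  0.03 ,  0.025]))
[356 237] [267 139]
```

View pics/c4.png

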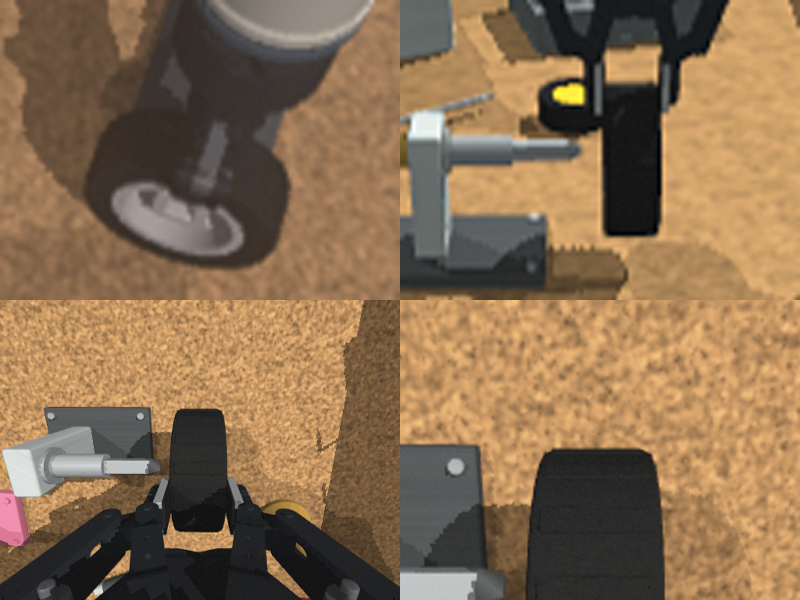

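The crop shows the wheel held upright in front of the shaft, tip at (580,150) and tyre from (604,85) to (660,235) in the side panel. The arm was still settling, so I'll correct and re-measure the wheel against the shaft line at rest.

Call:
drive_tool(
  plan=[
    {"x":0.04,"y":0.04,"z":0,"ax":0,"ay":0,"az":0,"hand":30},
    {"x":0.04,"y":0.04,"z":0,"ax":0,"ay":0,"az":0,"hand":30},
    {"x":0.04,"y":0.04,"z":0,"ax":0,"ay":0,"az":0,"hand":30},
    {"x":0.04,"y":0.04,"z":0,"ax":0,"ay":0,"az":0,"hand":30},
  ],
)

```text
clock: 6.45
eef_pos: [646.5, 206.9, 109.2]
tcp_rot: [3.14, -0.001, 1.309]
contact_force: [0.3, 0.0, -2.7]
opening: 0.45
grasp_force: 61.8
```

```bash
python3 - <<'E'
from h import *
s,p,R=st();b=imaging.grab_frame("side");s2,p2,_=st();a=imaging.grab_frame("scene");np.savez("pics/f5.npz",a=a,b=b)
print(p,p2,s2["tcp_rot"],s2["contact_force"],s2["wrist_torque"])
cd=imaging.camera_info("side");cs=imaging.camera_info("scene")
u=np.array([np.cos(.264),-np.sin(.264),0]);H=np.array([571.4,226.5,90])
print("proj tip",proj(cd,H+37*u),"shoulder",proj(cd,H-13*u),"wheel",proj(cd,p2+[0,0,-15.5]))
v=b.max(2);m=v<45
x0,y0=proj(cd,p2+[0,0,-15.5]).astype(int)
for y in range(y0-26,y0+30,2):
    xs=np.where(m[y,x0-14:x0+16])[0]+x0-14
    print(y,(xs.min(),xs.max()) if len(xs) else None,end=' ')
print()
h=cv2.cvtColor(b,cv2.COLOR_RGB2HSV);g=(h[...,1]<60)&(h[...,2]>75)
for x in range(218,266,4):
    ys=np.where(g[128:150,x])[0]+128;print(x,ys.min() if len(ys) else 0,ys.max() if len(ys) else 0,end=' | ')
# where the scene sees the hub/rim
print("scene wheel front",proj(cs,p2+[0,0,-15.5]+13*u))
E
```

```text
[646.48459857 206.90069869 109.20990682] [646.24902058 206.86010731 108.867954  ] [ 3.14036735e+00 -7.62738052e-04  1.30939245e+00] [-0.09874027 -0.24916158 -1.98258832] [ 0.00114873 -0.02019957  0.05889902]
proj tip [262.24635033 138.94401505] shoulder [243.78974761 139.05469649] wheel [277.21839097 137.64142907]
111 (np.int64(266), np.int64(290)) 113 (np.int64(266), np.int64(290)) 115 (np.int64(266), np.int64(290)) 117 (np.int64(266), np.int64(290)) 119 (np.int64(266), np.int64(290)) 121 (np.int64(263), np.int64(289)) 123 (np.int64(267), np.int64(285)) 125 (np.int64(270), np.int64(285)) 127 (np.int64(263), np.int64(285)) 129 (np.int64(263), np.int64(285)) 131 (np.int64(263), np.int64(285)) 133 (np.int64(263), np.int64(285)) 135 (np.int64(271), np.int64(285)) 137 (np.int64(271), np.int64(285)) 139 (np.int64(271), np.int64(285)) 141 (np.int64(271), np.int64(285)) 143 (np.int64(271), np.int64(285)) 145 (np.int64(271), np.int64(285)) 147 (np.int64(271), np.int64(285)) 149 (np.int64(271), np.int64(285)) 151 (np.int64(271), np.int64(285)) 153 (np.int64(271), np.int64(285)) 155 (np.int64(272), np.int64(285)) 157 (np.int64(272), np.int64(283)) 159 None 161 None 163 None 165 None 
218 129 149 | 222 128 149 | 226 128 149 | 230 135 142 | 234 135 142 | 238 135 142 | 242 135 142 | 246 136 141 | 250 136 140 | 254 136 141 | 258 136 140 | 262 0 0 | scene wheel front [352.2364369 253.2069893]
```

Call:
drive_tool(
  plan=[
    {"x":0,"y":0,"z":0,"ax":0,"ay":0,"az":0,"hand":30},
    {"x":0,"y":0,"z":0,"ax":0,"ay":0,"az":0,"hand":30},
    {"x":0,"y":0,"z":0,"ax":0,"ay":0,"az":0,"hand":30},
    {"x":0,"y":0,"z":0,"ax":0,"ay":0,"az":0,"hand":30},
    {"x":0,"y":0,"z":0,"ax":0,"ay":0,"az":0,"hand":30},
  ],
)

```text
clock: 7.05
eef_pos: [645.7, 206.8, 107.7]
tcp_rot: [-3.141, 0.0, 1.309]
contact_force: [-0.6, 0.1, -2.1]
opening: 0.452
grasp_force: 61.8
```

```bash
cat >> h.py <<'E'
u=np.array([np.cos(.264),-np.sin(.264),0]);H=np.array([571.4,226.5,90]);vv=np.array([-u[1],u[0],0])
def sil(c,C):
    t=np.linspace(0,2*np.pi,721)[:,None];P=[proj(c,C+s*u+55*(np.cos(q)*vv+np.sin(q)*np.array([0,0,1]))) for s in(-19,19) for q in t.ravel()]
    return np.array(P)
E
python3 - <<'E'
from h import *
b=imaging.grab_frame("side");s2,p2,R=st();a=imaging.grab_frame("scene");s3,p3,_=st();w=imaging.grab_frame("wrist")
np.savez("pics/f6.npz",a=a,b=b,w=w);print(p2,p3,st()[1],s2["tcp_rot"],s3["contact_force"])
cd=imaging.camera_info("side");cs=imaging.camera_info("scene")
C=p2+R@np.array([0,0,15.5]);P=sil(cd,C);print("pred side x",P[:,0].min(),P[:,0].max(),"ymax",P[:,1].max(),"ymin",P[:,1].min())
m=(b.max(2)<45);x0=int(P[:,0].mean())
ys=np.where(m[130:175,x0])[0]+130;print("meas ymax",ys.max()+.5)
for y in(140,148): xs=np.where(m[y,262:300])[0]+262;print("x",xs.min()-.5,xs.max()+.5)
P=sil(cs,C);print("pred scene x",P[:,0].min(),P[:,0].max(),"y",P[:,1].min(),P[:,1].max())
m=(a.max(2)<62).astype(np.uint8);y0=int(P[:,1].max())
for y in range(y0-24,y0+6,3):
  xs=np.where(m[y,300:400])[0]+300;print(y,(xs.min(),xs.max()) if len(xs) else None,end=' ')
q=np.array([[C+13*u],[C+20*u]])[:,0];print([proj(cs,k) for k in q])
E
```

```text
[645.76775234 206.7655948  107.71605731] [645.76026623 206.74334061 107.70671656] [645.81715058 206.77132736 107.77235104] [-3.14148452e+00  6.26808450e-05  1.30949291e+00] [ 0.43768235 -0.31373777 -2.62276588]
pred side x 269.6622084940907 285.21391121876434 ymax 158.53607159966714 ymin 117.28451759024156
meas ymax 157.5
x 270.5 285.5
x 270.5 285.5
pred scene x 326.0364854703712 382.1541764822063 y 225.9126362333855 269.04564638627437
245 (np.int64(327), np.int64(379)) 248 (np.int64(327), np.int64(373)) 251 (np.int64(328), np.int64(367)) 254 (np.int64(329), np.int64(378)) 257 (np.int64(332), np.int64(373)) 260 (np.int64(336), np.int64(375)) 263 (np.int64(342), np.int64(376)) 266 (np.int64(350), np.int64(373)) 269 None 272 None [array([352.09649504, 253.20844054]), array([351.17258366, 256.07465767])]
```

Settled: the wheel is 77 mm from home along the shaft, about 2 mm high and 0.4 mm off laterally. I'll lower it and start onto the taper, watching the forces.

Call:
drive_tool(
  plan=[
    {"x":0,"y":0,"z":0.05,"ax":0,"ay":0,"az":0,"hand":30},
    {"x":0,"y":-0.1,"z":0.05,"ax":0,"ay":0,"az":0,"hand":30},
    {"x":0,"y":-0.2,"z":0.05,"ax":0,"ay":0,"az":0,"hand":30},
    {"x":0,"y":-0.3,"z":0.05,"ax":0,"ay":0,"az":0,"hand":30},
    {"x":0,"y":-0.4,"z":0.05,"ax":0,"ay":0,"az":0,"hand":30},
    {"x":0,"y":-0.5,"z":0.05,"ax":0,"ay":0,"az":0,"hand":30},
    {"x":0,"y":-0.6,"z":0.05,"ax":0,"ay":0,"az":0,"hand":30},
    {"x":0,"y":-0.68,"z":0.05,"ax":0,"ay":0,"az":0,"hand":30},
  ],
)

```text
clock: 8.0
eef_pos: [612.4, 215.7, 105.4]
tcp_rot: [-3.142, 0.0, 1.31]
contact_force: [0.0, 0.3, -2.6]
opening: 0.451
grasp_force: 61.8
```

```bash
cat >> h.py <<'E'
def rep():
    s,p,R=st();C=p+R@np.array([0,0,15.5]);d=C-H;F=np.array(s["contact_force"])
    print("t",s["clock"],"along %.1f lat %.2f up %.2f"%(d@u,d@vv,d[2]),"F along %.1f lat %.1f up %.1f"%(F@u,F@vv,F[2]),"rot",np.round(s["tcp_rot"],3),"open",round(float(s["opening"])*85.4,1),"M",np.round(s["wrist_torque"],3))
E
python3 -c "
from h import *
rep()"
```

```text
t 8.0 along 42.4 lat 0.29 up -0.15 F along -0.0 lat 0.3 up -2.6 rot [-3.142  0.     1.31 ] open 38.5 M [ 0.01  -0.014 -0.058]
```

Call:
drive_tool(
  plan=[
    {"x":0,"y":-0.07,"z":0,"ax":0,"ay":0,"az":0,"hand":30},
    {"x":0,"y":-0.14,"z":0,"ax":0,"ay":0,"az":0,"hand":30},
    {"x":0,"y":-0.21,"z":0,"ax":0,"ay":0,"az":0,"hand":30},
    {"x":0,"y":-0.28,"z":0,"ax":0,"ay":0,"az":0,"hand":30},
    {"x":0,"y":-0.35,"z":0,"ax":0,"ay":0,"az":0,"hand":30},
    {"x":0,"y":-0.42,"z":0,"ax":0,"ay":0,"az":0,"hand":30},
  ],
)

```text
clock: 8.6
eef_pos: [592.5, 221.0, 105.4]
tcp_rot: [3.141, -0.0, 1.309]
contact_force: [0.8, -1.3, -1.0]
opening: 0.457
grasp_force: 61.9
```

```bash
python3 -c "
from h import *
rep()"
```

```text
t 8.6 along 21.8 lat 0.21 up -0.14 F along 1.1 lat -1.1 up -1.0 rot [ 3.141 -0.     1.309] open 39.0 M [-0.214 -0.107  0.052]
```

Call:
drive_tool(
  plan=[
    {"x":0,"y":-0.08,"z":0,"ax":0,"ay":0,"az":0,"hand":30},
    {"x":0,"y":-0.16,"z":0,"ax":0,"ay":0,"az":0,"hand":30},
    {"x":0,"y":-0.24,"z":0,"ax":0,"ay":0,"az":0,"hand":30},
    {"x":0,"y":-0.32,"z":0,"ax":0,"ay":0,"az":0,"hand":30},
    {"x":0,"y":-0.38,"z":0,"ax":0,"ay":0,"az":0,"hand":30},
    {"x":0,"y":-0.42,"z":0,"ax":0,"ay":0,"az":0,"hand":30},
    {"x":0,"y":-0.45,"z":0,"ax":0,"ay":0,"az":0,"hand":30},
    {"x":0,"y":-0.47,"z":0,"ax":0,"ay":0,"az":0,"hand":30},
  ],
)

```text
clock: 9.4
eef_pos: [570.2, 227.1, 105.4]
tcp_rot: [3.141, -0.0, 1.31]
contact_force: [3.5, -2.0, -3.3]
opening: 0.449
grasp_force: 61.8
```

```bash
python3 -c "
from h import *
rep()"
```

```text
t 9.4 along -1.3 lat 0.25 up -0.14 F along 3.9 lat -1.0 up -3.3 rot [ 3.141 -0.     1.31 ] open 38.3 M [-0.446 -0.759  0.011]
```

Call:
drive_tool(
  plan=[
    {"x":0,"y":-0.02,"z":0,"ax":0,"ay":0,"az":0,"hand":30},
    {"x":0,"y":-0.04,"z":0,"ax":0,"ay":0,"az":0,"hand":30},
    {"x":0,"y":-0.06,"z":0,"ax":0,"ay":0,"az":0,"hand":30},
    {"x":0,"y":-0.06,"z":0,"ax":0,"ay":0,"az":0,"hand":30},
  ],
)

```text
clock: 9.8
eef_pos: [570.0, 227.3, 105.5]
tcp_rot: [3.136, -0.001, 1.31]
contact_force: [11.4, -4.3, -7.8]
opening: 0.454
grasp_force: 61.8
```

```bash
python3 -c "
from h import *
rep()"
```

```text
t 9.8 along -1.5 lat 0.38 up 0.04 F along 12.2 lat -1.2 up -7.8 rot [ 3.136e+00 -1.000e-03  1.310e+00] open 38.8 M [-1.05  -2.309  0.   ]
```

The wheel is on the shoulder: it stopped at 12 N, with along reading steady at -1.5 mm. I'll ease the push, open, rise a little and film the roll from the scene camera.

```bash
python3 -c "
from h import *
np.save('pics/ref.npy',imaging.grab_frame('scene'))"
```

Call:
drive_tool(
  plan=[
    {"x":0,"y":0.04,"z":0,"ax":0,"ay":0,"az":0,"hand":30},
    {"x":0,"y":0.04,"z":0,"ax":0,"ay":0,"az":0,"hand":62},
    {"x":0,"y":0.04,"z":0,"ax":0,"ay":0,"az":0,"hand":62},
  ],
)

```text
clock: 10.15
eef_pos: [568.7, 227.5, 105.3]
tcp_rot: [-3.141, -0.0, 1.309]
contact_force: [-0.5, -0.5, -0.4]
opening: 0.725
grasp_force: 0.0
```

```bash
python3 - <<'E'
from h import *
rep();F=[];T=[]
for i in range(36):
    T.append(monitor.sense()["clock"]);F.append(imaging.grab_frame("scene"))
np.savez("pics/roll1.npz",F=np.array(F),T=T);rep()
ref=np.load("pics/ref.npy").astype(int);cs=imaging.camera_info("scene");x,y=proj(cs,H+18*u).astype(int);print(x,y)
G=[f[y-14:y+16,x-20:x+20].astype(int).mean(2) for f in F]
print([round(float(abs(G[i+1]-G[i]).mean()),1) for i in range(35)],T[0])
im=[cv2.resize(g.astype(np.uint8),(160,120),interpolation=cv2.INTER_CUBIC) for g in [ref[y-14:y+16,x-20:x+20].mean(2)]+G[::2]]
im+= [im[-1]]*(20-len(im))
cv2.imwrite("pics/roll1.png",np.vstack([np.hstack(im[5*k:5*k+5]) for k in range(4)]))
E
```

```text
t 10.15 along -2.9 lat 0.24 up -0.18 F along -0.3 lat -0.6 up -0.4 rot [-3.141 -0.     1.309] open 61.9 M [-0.003  0.045 -0.016]
t 11.95 along -2.5 lat 0.17 up -0.23 F along -0.9 lat -0.4 up -1.0 rot [-3.142  0.     1.309] open 62.2 M [-0.046  0.055 -0.016]
360 225
[0.9, 1.1, 1.1, 1.3, 1.3, 1.3, 1.2, 1.4, 1.6, 1.7, 1.7, 1.6, 1.7, 2.1, 2.0, 2.0, 1.9, 2.0, 1.8, 1.7, 1.5, 1.5, 1.3, 1.3, 1.3, 0.9, 1.0, 0.9, 1.0, 0.8, 0.8, 0.8, 0.8, 0.8, 0.7] 10.15
```

View pics/roll1.png

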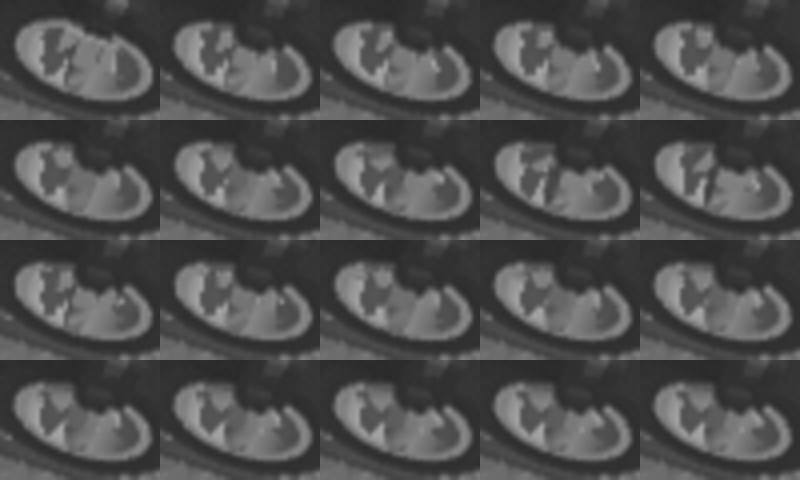

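The frames show the rim pattern shifting steadily, then stopping at about 1.5 s. I'll unwrap the face into polar form to get the direction and amount.

```bash
cat >> h.py <<'E'
TH=np.deg2rad(np.arange(0,360,1.))
def polar(img,c,dep=8,rs=np.arange(16,30,1.),H0=None):
    C=(H if H0 is None else H0)-1.5*u+dep*u;g=img.astype(np.float32).mean(2)
    X=C+rs[:,None,None]*(np.cos(TH)[None,:,None]*vv+np.sin(TH)[None,:,None]*np.array([0,0,1.]))
    K=np.array(c["mtx"]);q=X@np.array(c["R"]).T+np.array(c["t"]);q=q@K.T;q=(q[...,:2]/q[...,2:]).astype(np.float32)
    return cv2.remap(g,q[...,0],q[...,1],cv2.INTER_LINEAR)
def shift(A,B,lo,hi,mx=15):  # degrees B is rotated (+) relative to A, using window lo..hi of A
    best=[]
    for k in range(-mx,mx+1):
        a=A[:,lo:hi];b=np.roll(B,-k,1)[:,lo:hi];best.append(np.corrcoef(a.ravel(),b.ravel())[0,1])
    i=int(np.argmax(best));f=0
    if 0<i<2*mx: f=.5*(best[i-1]-best[i+1])/(best[i-1]-2*best[i]+best[i+1])
    return i-mx+f,best[i]
E
python3 - <<'E'
from h import *
d=np.load("pics/roll1.npz");F=d["F"];cs=imaging.camera_info("scene")
# lighting is fixed in space: subtract the time-mean per pixel
for dep in(4,9,14):
    P=np.array([polar(f,cs,dep) for f in F]);Q=P-P.mean(0)
    for lo,hi in((165,235),(200,300),(300,370)):
        lo2=lo;R_=[]
        tot=0
        for i in range(0,33,3):
            A,B=[np.roll(Q[j],-90,1) for j in(i,i+3)];s,c=shift(A,B,lo-90,hi-90,30);R_.append((round(s),round(c,2)));tot+=s
        print(dep,lo,hi,round(tot),R_)
E
```

```text
4 165 235 -11 [(-1, np.float64(0.98)), (-3, np.float64(0.6)), (-1, np.float64(0.38)), (30, np.float64(0.22)), (3, np.float64(0.57)), (-8, np.float64(0.43)), (-30, np.float64(0.5)), (1, np.float64(0.43)), (0, np.float64(0.83)), (0, np.float64(0.92)), (-2, np.float64(0.97))]
4 200 300 -9 [(-2, np.float64(0.88)), (-3, np.float64(0.6)), (-3, np.float64(0.46)), (25, np.float64(0.33)), (-6, np.float64(0.56)), (-5, np.float64(0.6)), (-9, np.float64(0.44)), (-1, np.float64(0.44)), (-2, np.float64(0.68)), (-1, np.float64(0.93)), (-1, np.float64(0.98))]
4 300 370 28 [(0, np.float64(0.96)), (1, np.float64(0.86)), (25, np.float64(0.42)), (4, np.float64(0.79)), (7, np.float64(0.48)), (-26, np.float64(0.12)), (10, np.float64(0.44)), (6, np.float64(0.56)), (3, np.float64(0.77)), (-3, np.float64(0.66)), (3, np.float64(0.72))]
9 165 235 88 [(0, np.float64(0.96)), (13, np.float64(0.42)), (2, np.float64(0.61)), (30, np.float64(0.47)), (10, np.float64(0.67)), (5, np.float64(0.52)), (23, np.float64(0.34)), (6, np.float64(0.69)), (-1, np.float64(0.45)), (2, np.float64(0.83)), (0, np.float64(0.96))]
9 200 
[... 665 characters left out ...]
4(0.29)), (-1, np.float64(0.51)), (19, np.float64(0.51)), (6, np.float64(0.65)), (7, np.float64(0.16)), (1, np.float64(0.81)), (0, np.float64(0.97))]
14 200 300 51 [(0, np.float64(0.86)), (2, np.float64(0.65)), (0, np.float64(0.43)), (30, np.float64(0.27)), (1, np.float64(0.52)), (-14, np.float64(0.08)), (1, np.float64(0.41)), (1, np.float64(0.68)), (30, np.float64(-0.04)), (0, np.float64(0.86)), (0, np.float64(0.95))]
14 300 370 -9 [(6, np.float64(0.88)), (-2, np.float64(0.85)), (-30, np.float64(0.06)), (15, np.float64(0.89)), (20, np.float64(0.55)), (-17, np.float64(0.6)), (-30, np.float64(0.16)), (16, np.float64(0.37)), (10, np.float64(0.79)), (1, np.float64(0.54)), (2, np.float64(0.63))]
```

Call:
drive_tool(
  plan=[
    {"x":0,"y":0,"z":-0.7,"ax":0,"ay":0,"az":0,"hand":70},
    {"x":0,"y":0,"z":-1.5,"ax":0,"ay":0,"az":0,"hand":70},
    {"x":-0.2,"y":0.5,"z":-1.7,"ax":1.3,"ay":0,"az":0,"hand":70},
    {"x":-0.4,"y":1.0,"z":-1.7,"ax":2.6,"ay":0,"az":0,"hand":70},
    {"x":-0.4,"y":1.5,"z":-1.7,"ax":3.9,"ay":0,"az":0,"hand":70},
    {"x":-0.4,"y":2.1,"z":-1.7,"ax":5.2,"ay":0,"az":0,"hand":70},
    {"x":-0.4,"y":2.1,"z":-1.7,"ax":6.5,"ay":0,"az":0,"hand":70},
    {"x":-0.4,"y":2.1,"z":-1.7,"ax":7.5,"ay":0,"az":0,"hand":70},
  ],
)

```text
clock: 12.75
eef_pos: [666.2, 179.6, 189.0]
tcp_rot: [-2.351, 0.0, 1.308]
contact_force: [0.4, 0.8, -0.3]
opening: 0.819
grasp_force: 0.0
```

```bash
python3 - <<'E'
from h import *
import pickle
for i in range(8): monitor.sense();imaging.grab_frame("scene")
c=imaging.camera_info("wrist");w=imaging.grab_frame("wrist");rep();print(proj(c,H+10*u))
np.save("pics/v1.npy",w);pickle.dump(c,open("pics/v1.pkl","wb"))
x,y=proj(c,H+10*u).astype(int)
x0=max(0,min(512-160,x-80));y0=max(0,min(384-120,y-60));print(x0,y0)
cv2.imwrite("pics/v1.png",cv2.resize(w[y0:y0+120,x0:x0+160,::-1],(800,600),interpolation=cv2.INTER_CUBIC))
E
```

```text
t 13.2 along 91.4 lat -18.98 up 91.62 F along 1.4 lat -0.2 up 0.0 rot [-2.36e+00 -1.00e-03  1.31e+00] open 69.7 M [-0.14  -0.295 -0.002]
[258.89627014 160.33010212]
178 100
```

View pics/v1.png

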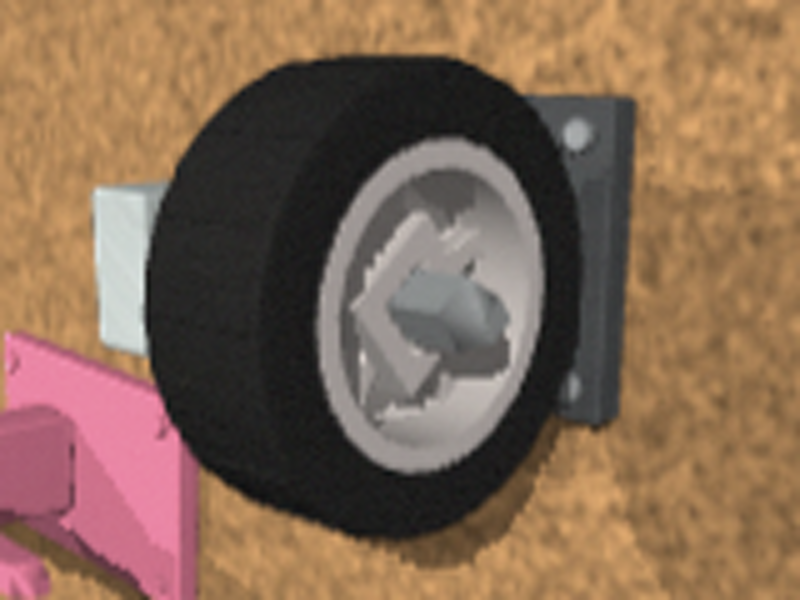

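The face view is clear. Hub-square corners are at crop (425,213), (357,305) and (415,392), so the square sits near 45°. I'll cast those onto the hub face plane.

```bash
cat >> h.py <<'E'
def onface(c,uv,dep):
    o,d=ray(c,uv);k=((H-o)@u+dep-1.5)/(d@u);X=o+k*d-H;return np.array([X@vv,X[2]])
E
python3 - <<'E'
from h import *
import pickle
c=pickle.load(open("pics/v1.pkl","rb"))
for q in((425,213),(357,305),(415,392)):
    p=onface(c,(q[0]/5+178-.4,q[1]/5+100-.4),13);print("corner",p.round(1),"r",np.hypot(*p).round(1),"ang",np.degrees(np.arctan2(p[1],p[0])).round(1))
for q in((440,138),(318,310),(415,474),(545,265)):
    p=onface(c,(q[0]/5+178-.4,q[1]/5+100-.4),20);print("rim",p.round(1),np.hypot(*p).round(1))
E
```

```text
corner [20.5 -4.3] r 20.9 ang -11.7
corner [ 2.1 17.4] r 17.6 ang 83.2
corner [-21.   -1.6] r 21.1 ang -175.6
rim [37.6 -1.2] 37.6
rim [ 4.2 35.6] 35.8
rim [-38.1   5.5] 38.5
rim [  5.6 -40.4] 40.8
```

```bash
cat >> h.py <<'E'
R0=np.c_[vv,u,[0,0,-1.]]
def pose(al,dist,along=-1.5,up=0):
    Q=Ro.from_rotvec(u*np.deg2rad(al)).as_matrix();return H+along*u+[0,0,up]+Q@np.array([0,0,dist]),Q@R0
E
python3 - <<'E'
from h import *
rep()
print(delta(*pose(-30,120)))
E
```

```text
t 13.2 along 91.4 lat -18.98 up 91.62 F along 1.4 lat -0.2 up 0.0 rot [-2.36e+00 -1.00e-03  1.31e+00] open 69.7 M [-0.14  -0.295 -0.002]
(array([ 1.587, -1.487,  1.442]), array([-7.279, -4.738,  1.988]))
```

Call:
drive_tool(
  plan=[
    {"x":0.22,"y":-0.2,"z":0.2,"ax":-1.04,"ay":-0.68,"az":0.28,"hand":64},
    {"x":0.44,"y":-0.4,"z":0.4,"ax":-2.08,"ay":-1.36,"az":0.56,"hand":64},
    {"x":0.68,"y":-0.63,"z":0.62,"ax":-3.12,"ay":-2.04,"az":0.85,"hand":64},
    {"x":0.9,"y":-0.85,"z":0.82,"ax":-4.16,"ay":-2.72,"az":1.13,"hand":64},
    {"x":1.13,"y":-1.07,"z":1.03,"ax":-5.2,"ay":-3.4,"az":1.41,"hand":64},
    {"x":1.36,"y":-1.28,"z":1.24,"ax":-6.24,"ay":-4.08,"az":1.7,"hand":64},
    {"x":1.59,"y":-1.49,"z":1.44,"ax":-7.28,"ay":-4.74,"az":1.99,"hand":64},
    {"x":1.59,"y":-1.49,"z":1.44,"ax":-7.28,"ay":-4.74,"az":1.99,"hand":64},
  ],
)

```text
clock: 14.0
eef_pos: [581.9, 289.4, 193.3]
tcp_rot: [-3.141, 0.525, 1.315]
contact_force: [-0.6, -0.8, -0.8]
opening: 0.747
grasp_force: 0.0
```

```bash
python3 - <<'E'
from h import *
s=monitor.sense();print(s["qpos"].round(2),s["eef_pos"],s["contact_force"])
print(delta(*pose(-30,120)),delta(*pose(-30,15.5)))
E
```

```text
[ 0.64  0.65  1.29 -0.32  1.62  0.95] [581.94373646 289.43232257 193.28129492] [-0.55446585 -0.84722168 -0.80274753]
(array([-0.068,  0.094,  0.024]), array([0.03 , 0.01 , 0.066])) (array([-0.066,  0.088,  2.114]), array([0.03 , 0.01 , 0.066]))
```

Call:
drive_tool(
  plan=[
    {"x":-0.05,"y":0.06,"z":0.5,"ax":0,"ay":0,"az":0.06,"hand":64},
    {"x":-0.05,"y":0.06,"z":1.0,"ax":0,"ay":0,"az":0.06,"hand":64},
    {"x":-0.05,"y":0.06,"z":1.5,"ax":0,"ay":0,"az":0.06,"hand":64},
    {"x":-0.05,"y":0.06,"z":1.9,"ax":0,"ay":0,"az":0.06,"hand":64},
    {"x":-0.05,"y":0.06,"z":2.11,"ax":0,"ay":0,"az":0.06,"hand":64},
    {"x":-0.05,"y":0.06,"z":2.11,"ax":0,"ay":0,"az":0.06,"hand":64},
    {"x":-0.05,"y":0.06,"z":2.11,"ax":0,"ay":0,"az":0.06,"hand":64},
  ],
)

```text
clock: 14.7
eef_pos: [574.5, 231.1, 103.1]
tcp_rot: [3.141, 0.524, 1.3]
contact_force: [0.3, 0.7, 0.7]
opening: 0.749
grasp_force: 0.0
```

```bash
python3 - <<'E'
from h import *
rep();print(delta(*pose(-30,15.5)))
E
```

```text
t 14.7 along 1.8 lat -2.54 up -0.27 F along 0.1 lat 0.7 up 0.7 rot [3.141 0.524 1.3  ] open 63.9 M [ 0.185 -0.087  0.042]
(array([ 0.041, -0.067, -0.03 ]), array([-0.027,  0.   , -0.054]))
```

Call:
drive_tool(
  plan=[
    {"x":0.04,"y":-0.07,"z":-0.02,"ax":0,"ay":0,"az":-0.05,"hand":60},
    {"x":0.04,"y":-0.07,"z":-0.02,"ax":0,"ay":0,"az":-0.05,"hand":50},
    {"x":0.04,"y":-0.07,"z":-0.02,"ax":0,"ay":0,"az":-0.05,"hand":30},
    {"x":0.04,"y":-0.07,"z":-0.02,"ax":0,"ay":0,"az":-0.05,"hand":30},
    {"x":0.04,"y":-0.07,"z":-0.02,"ax":0,"ay":0,"az":-0.05,"hand":30},
  ],
)

```text
clock: 15.2
eef_pos: [571.8, 234.4, 102.6]
tcp_rot: [-3.139, 0.524, 1.306]
contact_force: [2.2, 2.3, 6.0]
opening: 0.448
grasp_force: 59.9
```

```bash
python3 - <<'E'
from h import *
rep();print(delta(*pose(-30,15.5)),delta(*pose(35,15.5)))
E
```

```text
t 15.2 along -1.7 lat 0.01 up -0.82 F along 1.5 lat 2.8 up 6.0 rot [-3.139  0.524  1.306] open 38.3 M [ 0.259 -0.111  0.067]
(array([-0.008,  0.003, -0.014]), array([-0.022, -0.001, -0.003])) (array([-0.289,  0.003,  0.165]), array([-0.018, 10.833, -0.015]))
```

Call:
drive_tool(
  plan=[
    {"x":-0.044,"y":0,"z":0.003,"ax":0,"ay":1.35,"az":0,"hand":30},
    {"x":-0.087,"y":0,"z":0.012,"ax":0,"ay":2.71,"az":0,"hand":30},
    {"x":-0.128,"y":0,"z":0.028,"ax":0,"ay":4.06,"az":0,"hand":30},
    {"x":-0.167,"y":0,"z":0.049,"ax":0,"ay":5.42,"az":0,"hand":30},
    {"x":-0.202,"y":0,"z":0.075,"ax":0,"ay":6.77,"az":0,"hand":30},
    {"x":-0.233,"y":0,"z":0.106,"ax":0,"ay":8.13,"az":0,"hand":30},
    {"x":-0.26,"y":0,"z":0.141,"ax":0,"ay":9.48,"az":0,"hand":30},
    {"x":-0.281,"y":0,"z":0.179,"ax":0,"ay":10.83,"az":0,"hand":30},
  ],
)

```text
clock: 16.0
eef_pos: [568.3, 219.5, 103.2]
tcp_rot: [-3.136, -0.541, 1.304]
contact_force: [1.5, 11.9, -1.4]
opening: 0.453
grasp_force: 62.5
```

Call:
drive_tool(
  plan=[
    {"x":0,"y":0,"z":0,"ax":0,"ay":0,"az":0,"hand":30},
    {"x":0,"y":0,"z":0,"ax":0,"ay":0,"az":0,"hand":30},
    {"x":0,"y":0,"z":0,"ax":0,"ay":0,"az":0,"hand":30},
  ],
)

```text
clock: 16.3
eef_pos: [568.0, 218.8, 102.2]
tcp_rot: [-3.134, -0.535, 1.303]
contact_force: [5.4, -3.3, 9.1]
opening: 0.454
grasp_force: 64.4
```

```bash
python3 - <<'E'
from h import *
rep();s=monitor.sense();print(s["qpos"].round(2),delta(*pose(35,15.5)))
E
```

```text
t 16.3 along -1.3 lat -0.45 up -1.12 F along 6.1 lat -1.8 up 9.1 rot [-3.134 -0.535  1.303] open 38.8 M [ 0.126 -0.955 -0.577]
[ 0.07  0.41  1.98  0.79  0.75 -0.26] (array([-0.004, -0.005, -0.014]), array([-0.055,  0.723, -0.035]))
```

Call:
drive_tool(
  plan=[
    {"x":0,"y":0,"z":0,"ax":0,"ay":0,"az":0,"hand":62},
    {"x":0,"y":0,"z":0,"ax":0,"ay":0,"az":0,"hand":62},
    {"x":0,"y":0,"z":0,"ax":0,"ay":0,"az":0,"hand":64},
    {"x":0,"y":0.03,"z":-0.7,"ax":0,"ay":0,"az":0,"hand":66},
    {"x":0,"y":0.03,"z":-1.4,"ax":0,"ay":0,"az":0,"hand":70},
    {"x":0,"y":0.03,"z":-2.1,"ax":0,"ay":0,"az":0,"hand":70},
  ],
)

```text
clock: 16.9
eef_pos: [552.3, 166.7, 191.1]
tcp_rot: [-3.126, -0.533, 1.303]
contact_force: [0.5, 1.1, -0.5]
opening: 0.821
grasp_force: 0.0
```

```bash
cat >> h.py <<'E'
def vpose():return H-20*vv+101*u+[0,0,105],R0@Ro.from_euler("x",45,degrees=True).as_matrix()
E
python3 - <<'E'
from h import *
rep();d,w=delta(*vpose());print(d,w)
for k in range(1,8):print((d*k/7).round(2),(w*k/7).round(2))
E
```

```text
t 16.9 along -3.0 lat -54.86 up 87.72 F along 0.2 lat 1.1 up -0.5 rot [-3.126 -0.533  1.303] open 70.1 M [-0.21  -0.018 -0.008]
[0.783 2.079 0.338] [ 7.183 -4.813  1.998]
[0.11 0.3  0.05] [ 1.03 -0.69  0.29]
[0.22 0.59 0.1 ] [ 2.05 -1.38  0.57]
[0.34 0.89 0.14] [ 3.08 -2.06  0.86]
[0.45 1.19 0.19] [ 4.1  -2.75  1.14]
[0.56 1.48 0.24] [ 5.13 -3.44  1.43]
[0.67 1.78 0.29] [ 6.16 -4.13  1.71]
[0.78 2.08 0.34] [ 7.18 -4.81  2.  ]
```

Call:
drive_tool(
  plan=[
    {"x":0.11,"y":0.3,"z":0.05,"ax":1.03,"ay":-0.69,"az":0.29,"hand":70},
    {"x":0.22,"y":0.59,"z":0.1,"ax":2.05,"ay":-1.38,"az":0.57,"hand":70},
    {"x":0.34,"y":0.89,"z":0.14,"ax":3.08,"ay":-2.06,"az":0.86,"hand":70},
    {"x":0.45,"y":1.19,"z":0.19,"ax":4.1,"ay":-2.75,"az":1.14,"hand":70},
    {"x":0.56,"y":1.48,"z":0.24,"ax":5.13,"ay":-3.44,"az":1.43,"hand":70},
    {"x":0.67,"y":1.78,"z":0.29,"ax":6.16,"ay":-4.13,"az":1.71,"hand":70},
    {"x":0.78,"y":2.08,"z":0.34,"ax":7.18,"ay":-4.81,"az":2.0,"hand":70},
    {"x":0.78,"y":2.08,"z":0.34,"ax":7.18,"ay":-4.81,"az":2.0,"hand":70},
  ],
)

```text
clock: 17.7
eef_pos: [665.0, 182.3, 184.7]
tcp_rot: [-2.345, 0.006, 1.308]
contact_force: [-0.5, 0.6, -3.4]
opening: 0.819
grasp_force: 0.0
```

```bash
python3 - <<'E'
from h import *
import pickle
L=[]
for i in range(20):
    c=imaging.camera_info("wrist");L.append((monitor.sense()["clock"],c,imaging.grab_frame("wrist")))
pickle.dump(L,open("pics/v2.pkl","wb"));rep()
c0=pickle.load(open("pics/v1.pkl","rb"));w0=np.load("pics/v1.npy")
rs=np.arange(14,32,1.)
def pol(w,c): return polar(w,c,13,rs,H+np.array([0,0,-2.95]))
A=pol(w0,c0);P=[pol(x[2],x[1]) for x in L]
for i in(0,2,4,6,8,12,16,19):
    print(round(L[i][0],2),"vs v1",[round(float(z),2) for z in shift(A,P[i],0,360,179)],"vs last",[round(float(z),2) for z in shift(P[-1],P[i],0,360,60)],"resid",round(float(abs(P[i]-P[-1]).mean()),1))
E
```

```text
t 18.7 along 91.1 lat -19.42 up 93.66 F along -0.3 lat 0.4 up -0.3 rot [-2.358e+00 -1.000e-03  1.306e+00] open 69.7 M [-0.108 -0.336 -0.009]
17.7 vs v1 [-2.35, 0.78] vs last [-0.06, 0.96] resid 5.1
17.8 vs v1 [-1.4, 0.8] vs last [0.38, 0.96] resid 4.7
17.9 vs v1 [-1.33, 0.79] vs last [0.33, 0.97] resid 3.9
18.0 vs v1 [-0.85, 0.79] vs last [0.22, 0.95] resid 5.1
18.1 vs v1 [-0.99, 0.79] vs last [0.05, 0.95] resid 5.0
18.3 vs v1 [-1.14, 0.8] vs last [0.39, 0.96] resid 4.4
18.5 vs v1 [-2.07, 0.78] vs last [-0.07, 0.99] resid 2.3
18.65 vs v1 [-2.24, 0.78] vs last [-0.0, 1.0] resid 0.0
```

```bash
python3 - <<'E'
from h import *
import pickle
L=pickle.load(open("pics/v2.pkl","rb"));c0=pickle.load(open("pics/v1.pkl","rb"));w0=np.load("pics/v1.npy")
C=H+np.array([0,0,-2.95])
for nm,w,c in(("v1",w0,c0),("v2a",L[0][2],L[0][1]),("v2z",L[-1][2],L[-1][1])):
    for rr in((16.5,17.5,18.5),(22.,23.,24.)):
        p=polar(w,c,13,np.array(rr),C).mean(0);p=np.roll(p,40)  # start -40
        print(nm,rr[0],p[:264:6].astype(int).tolist())
print("angles -40..220 step 6")
# rectified panels for one look
def rect(w,c,n=260,half=34,dep=13):
    g=np.linspace(-half,half,n);yy,zz=np.meshgrid(g,-g);X=C-1.5*u+dep*u+yy[...,None]*vv+zz[...,None]*np.array([0,0,1.])
    q=(X@np.array(c["R"]).T+np.array(c["t"]))@np.array(c["mtx"]).T;q=(q[...,:2]/q[...,2:]).astype(np.float32)
    return cv2.remap(w,q[...,0],q[...,1],cv2.INTER_CUBIC)
cv2.imwrite("pics/rect12.png",np.hstack([rect(w0,c0),rect(L[0][2],L[0][1]),rect(L[-1][2],L[-1][1])])[:,:,::-1])
E
```

```text
v1 16.5 [166, 174, 166, 132, 132, 147, 152, 159, 169, 177, 180, 178, 169, 169, 155, 182, 162, 177, 173, 156, 154, 153, 152, 145, 138, 130, 126, 125, 125, 126, 127, 128, 136, 143, 148, 153, 152, 143, 127, 110, 99, 94, 86, 91]
v1 22.0 [140, 123, 86, 84, 89, 91, 93, 103, 106, 95, 89, 89, 89, 88, 88, 89, 88, 90, 88, 88, 96, 115, 86, 87, 84, 89, 116, 134, 152, 139, 116, 115, 114, 127, 117, 111, 107, 94, 117, 115, 148, 152, 117, 89]
v2a 16.5 [163, 158, 118, 112, 110, 120, 148, 146, 174, 174, 148, 116, 133, 149, 155, 158, 167, 178, 171, 161, 154, 183, 182, 181, 179, 173, 164, 156, 155, 154, 152, 142, 126, 113, 118, 118, 118, 126, 127, 121, 134, 131, 91, 89]
v2a 22.0 [128, 88, 85, 85, 87, 96, 90, 95, 91, 90, 90, 89, 90, 87, 93, 93, 90, 90, 88, 90, 89, 91, 91, 92, 96, 112, 143, 173, 143, 99, 113, 122, 117, 168, 184, 156, 152, 129, 156, 157, 152, 109, 104, 93]
v2z 16.5 [162, 161, 121, 111, 110, 117, 149, 151, 141, 153, 156, 112, 126, 147, 154, 156, 167, 175, 171, 160, 161, 182, 181, 180, 179, 172, 163, 155, 153, 153, 150, 142, 127, 114, 125, 118, 111, 120, 111, 119, 133, 138, 95, 89]
v2z 22.0 [128, 112, 86, 84, 85, 90, 90, 91, 92, 90, 90, 90, 89, 89, 89, 93, 89, 88, 89, 90, 91, 91, 90, 93, 97, 111, 141, 172, 139, 109, 118, 128, 143, 168, 170, 155, 149, 122, 145, 179, 163, 121, 95, 89]
angles -40..220 step 6
```

View pics/rect12.png

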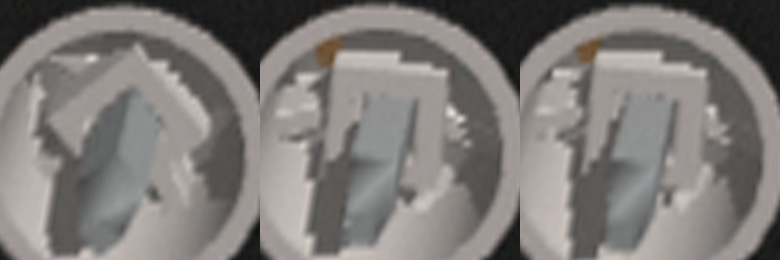

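The rectified faces show the hub square at about +42° (mod 90) at the first rest and about +86° at the second. The gripper turned the wheel +61° and it rolled back about 17°. The two rests are therefore 44° apart, so the heavy side is now some 22° past straight down. I'll regrip and turn back 22°.

```bash
python3 - <<'E'
from h import *
rep();d,w=delta(*pose(11,115));print(d,w)
for k in range(1,8):print((d*k/7).round(2),(w*k/7).round(2))
E
```

```text
t 18.7 along 91.1 lat -19.42 up 93.66 F along -0.3 lat 0.4 up -0.3 rot [-2.358e+00 -1.000e-03  1.306e+00] open 69.7 M [-0.108 -0.336 -0.009]
[-0.052 -1.584  1.345] [-7.457  1.724 -0.723]
[-0.01 -0.23  0.19] [-1.07  0.25 -0.1 ]
[-0.01 -0.45  0.38] [-2.13  0.49 -0.21]
[-0.02 -0.68  0.58] [-3.2   0.74 -0.31]
[-0.03 -0.91  0.77] [-4.26  0.99 -0.41]
[-0.04 -1.13  0.96] [-5.33  1.23 -0.52]
[-0.04 -1.36  1.15] [-6.39  1.48 -0.62]
[-0.05 -1.58  1.34] [-7.46  1.72 -0.72]
```

Call:
drive_tool(
  plan=[
    {"x":-0.01,"y":-0.23,"z":0.19,"ax":-1.07,"ay":0.25,"az":-0.1,"hand":66},
    {"x":-0.01,"y":-0.45,"z":0.38,"ax":-2.13,"ay":0.49,"az":-0.21,"hand":66},
    {"x":-0.02,"y":-0.68,"z":0.58,"ax":-3.2,"ay":0.74,"az":-0.31,"hand":66},
    {"x":-0.03,"y":-0.91,"z":0.77,"ax":-4.26,"ay":0.99,"az":-0.41,"hand":66},
    {"x":-0.04,"y":-1.13,"z":0.96,"ax":-5.33,"ay":1.23,"az":-0.52,"hand":66},
    {"x":-0.04,"y":-1.36,"z":1.15,"ax":-6.39,"ay":1.48,"az":-0.62,"hand":66},
    {"x":-0.05,"y":-1.58,"z":1.34,"ax":-7.46,"ay":1.72,"az":-0.72,"hand":64},
    {"x":-0.05,"y":-1.58,"z":1.34,"ax":-7.46,"ay":1.72,"az":-0.72,"hand":64},
  ],
)

```text
clock: 19.5
eef_pos: [558.7, 205.5, 202.6]
tcp_rot: [-3.141, -0.191, 1.308]
contact_force: [-2.4, -0.7, -0.5]
opening: 0.743
grasp_force: 0.0
```

Call:
drive_tool(
  plan=[
    {"x":0,"y":0,"z":0,"ax":0,"ay":0,"az":0,"hand":64},
    {"x":0,"y":0,"z":0,"ax":0,"ay":0,"az":0,"hand":64},
    {"x":0,"y":0,"z":0,"ax":0,"ay":0,"az":0,"hand":64},
    {"x":0,"y":0,"z":0,"ax":0,"ay":0,"az":0,"hand":64},
    {"x":0,"y":0,"z":0,"ax":0,"ay":0,"az":0,"hand":64},
  ],
)

```text
clock: 20.0
eef_pos: [565.2, 205.6, 202.7]
tcp_rot: [-3.141, -0.191, 1.306]
contact_force: [0.6, -0.2, -1.5]
opening: 0.749
grasp_force: 0.0
```

```bash
python3 - <<'E'
from h import *
rep();print(delta(*pose(11,15.5)))
E
```

```text
t 20.0 along -0.5 lat -18.88 up 97.44 F along 0.7 lat -0.1 up -1.5 rot [-3.141 -0.191  1.306] open 63.9 M [-0.104  0.077 -0.014]
(array([-0.   , -0.019,  1.985]), array([-0.   ,  0.007, -0.006]))
```

Call:
drive_tool(
  plan=[
    {"x":0,"y":-0.02,"z":0.5,"ax":0,"ay":0,"az":0,"hand":64},
    {"x":0,"y":-0.02,"z":1.0,"ax":0,"ay":0,"az":0,"hand":64},
    {"x":0,"y":-0.02,"z":1.4,"ax":0,"ay":0,"az":0,"hand":64},
    {"x":0,"y":-0.02,"z":1.75,"ax":0,"ay":0,"az":0,"hand":64},
    {"x":0,"y":-0.02,"z":1.98,"ax":0,"ay":0,"az":0,"hand":64},
    {"x":0,"y":-0.02,"z":1.98,"ax":0,"ay":0,"az":0,"hand":64},
    {"x":0,"y":-0.02,"z":1.98,"ax":0,"ay":0,"az":0,"hand":64},
    {"x":0,"y":-0.02,"z":1.98,"ax":0,"ay":0,"az":0,"hand":64},
  ],
)

```text
clock: 20.8
eef_pos: [569.3, 224.2, 106.9]
tcp_rot: [3.14, -0.192, 1.307]
contact_force: [-1.1, -0.8, -0.0]
opening: 0.751
grasp_force: 0.0
```

```bash
python3 - <<'E'
from h import *
rep();print(delta(*pose(11,15.5)))
E
```

```text
t 20.8 along -1.4 lat 0.20 up 1.64 F along -0.9 lat -1.0 up -0.0 rot [ 3.14  -0.192  1.307] open 64.1 M [-0.067  0.019  0.006]
(array([-0.01 , -0.001,  0.032]), array([ 0.017, -0.003, -0.001]))
```

Call:
drive_tool(
  plan=[
    {"x":-0.01,"y":0,"z":0.03,"ax":0,"ay":0,"az":0,"hand":60},
    {"x":-0.01,"y":0,"z":0.03,"ax":0,"ay":0,"az":0,"hand":50},
    {"x":-0.01,"y":0,"z":0.03,"ax":0,"ay":0,"az":0,"hand":30},
    {"x":-0.01,"y":0,"z":0.03,"ax":0,"ay":0,"az":0,"hand":30},
    {"x":-0.01,"y":0,"z":0.03,"ax":0,"ay":0,"az":0,"hand":30},
    {"x":-0.01,"y":0,"z":0.03,"ax":0,"ay":0,"az":0,"hand":30},
  ],
)

```text
clock: 21.4
eef_pos: [569.2, 224.0, 105.1]
tcp_rot: [3.14, -0.192, 1.307]
contact_force: [0.2, -1.7, 6.2]
opening: 0.448
grasp_force: 59.7
```

```bash
python3 - <<'E'
from h import *
rep();print(delta(*pose(-11,15.5)))
E
```

```text
t 21.4 along -1.4 lat -0.03 up -0.15 F along 0.6 lat -1.6 up 6.2 rot [ 3.14  -0.192  1.307] open 38.3 M [-0.158  0.016 -0.047]
(array([ 0.117, -0.002,  0.02 ]), array([ 1.800e-02, -3.669e+00, -3.000e-03]))
```

Call:
drive_tool(
  plan=[
    {"x":0.03,"y":0,"z":0.001,"ax":0,"ay":-0.92,"az":0,"hand":30},
    {"x":0.059,"y":0,"z":0.006,"ax":0,"ay":-1.84,"az":0,"hand":30},
    {"x":0.088,"y":0,"z":0.013,"ax":0,"ay":-2.76,"az":0,"hand":30},
    {"x":0.116,"y":0,"z":0.022,"ax":0,"ay":-3.67,"az":0,"hand":30},
    {"x":0.116,"y":0,"z":0.022,"ax":0,"ay":-3.67,"az":0,"hand":30},
    {"x":0.116,"y":0,"z":0.022,"ax":0,"ay":-3.67,"az":0,"hand":30},
    {"x":0.116,"y":0,"z":0.022,"ax":0,"ay":-3.67,"az":0,"hand":30},
  ],
)

```text
clock: 22.1
eef_pos: [570.9, 230.4, 104.7]
tcp_rot: [3.14, 0.19, 1.307]
contact_force: [2.8, 3.5, 2.5]
opening: 0.45
grasp_force: 61.9
```

```bash
python3 - <<'E'
from h import *
rep();print(delta(*pose(-11,15.5)))
E
```

```text
t 22.1 along -1.4 lat 0.71 up -0.51 F along 1.8 lat 4.1 up 2.5 rot [3.14  0.19  1.307] open 38.4 M [ 0.431 -0.56   0.098]
(array([-0.015, -0.001, -0.007]), array([ 0.018, -0.021, -0.   ]))
```

Call:
drive_tool(
  plan=[
    {"x":0,"y":-0.03,"z":0,"ax":0,"ay":0,"az":0,"hand":30},
    {"x":0,"y":-0.03,"z":0,"ax":0,"ay":0,"az":0,"hand":30},
    {"x":0,"y":-0.03,"z":0,"ax":0,"ay":0,"az":0,"hand":30},
    {"x":0,"y":-0.03,"z":0,"ax":0,"ay":0,"az":0,"hand":30},
    {"x":0,"y":-0.03,"z":0,"ax":0,"ay":0,"az":0,"hand":30},
  ],
)

```text
clock: 22.6
eef_pos: [570.8, 230.4, 104.8]
tcp_rot: [3.137, 0.189, 1.306]
contact_force: [8.2, 0.8, 0.1]
opening: 0.454
grasp_force: 61.8
```

```bash
python3 - <<'E'
from h import *
rep();print(monitor.sense()["qvel"].round(4))
E
```

```text
t 22.6 along -1.6 lat 0.65 up -0.41 F along 7.7 lat 3.0 up 0.1 rot [3.137 0.189 1.306] open 38.7 M [ 0.315 -1.606  0.226]
[-0.0017 -0.0001 -0.0001  0.0006  0.0007  0.005 ]
```

The wheel is seated (-1.6 mm with 7.7 N against the shoulder), gripped and at rest, so I'm handing in.

```bash
python3 -c "
from rig import r
print(r.sign_off())"
```

```text
the job is handed in; nothing more can be done
None
```

I fitted the wheel home on the balancer shaft and handed the job in at 22.6 s, still gripping it at rest with the heavy side straight down by my estimate; I set that midway between its two rest positions, read as about 44° apart from the hub, and did not check it again after the last turn.

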